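# Gather the sample pots in the pouring corner

### The arm

A 6-joint arm with a two-finger parallel gripper is mounted at the origin on the work surface. World frame = base frame: x ahead of the robot, y to its left, z up, the work surface at z = 0. Lengths are in m, angles in degrees, forces in N, time in s.
With the tool pointing down it reaches from about 0.25 to 0.725 m from the base axis. Payload 9.7 kg.
Tool frame: the origin (TCP) lies midway between the tips of the shut fingers; the grasp point (between the pads) lies bot.grasp_offset behind it (bot.grasp_offset is the distance from the TCP to the grasp point, in m); x points along the fingers, y is the direction in which the jaws open and shut, and the axes are right-handed (so a half turn about x gives the same grasp; the last joint's range is limited). The gripper opens to 85 mm and grips with 20 to 120 N. Pads are 22 mm wide; open, the fingers measure 114 mm over their backs; the gripper's body (76 mm by 85 mm) begins 54 mm behind the grasp point. The pads swing forward as they close: fully open they stand 13 mm farther back than shut.
Start: joints at [-65.031, 4.979, 10.078, 95.1, 0, 90], TCP at [0.232, -0.499, 0.231] pointing down, gripper open.
Joint ranges: [-179.16, 179.16], [-48.56, 103.87], [-65.8, 70.77], [-126.05, 130.52], [-82.76, 87.17], [-180, 180]. Speed limits (degrees/s): [127.2, 127.2, 147.25, 180, 180, 180].

### API

Orientations are given as [roll, pitch, yaw] about the fixed x, y, z axes, in that order (R = Rz(yaw) Ry(pitch) Rx(roll)).
In Python, from workcell import status, camera, bot gives the robot as it stands.
- The arm moves only by the shell command python3 -m jog 'ROWS' [OPENING] [FORCE]. ROWS is text: rows parted by semicolons, each of 4 numbers parted by spaces: the shift along the tool's x, y, z in mm, then the turn about the tool's x in degrees. A call has exactly 8 rows; each row is the pose to reach, as a shift and turn from the pose commanded when the call began, along the tool's axes at that moment; what a row does not reach only later rows make up. A row lasts 1/8 s, in which the tool goes at most 62.5 mm and 10.7 degrees, less where a joint would pass 70% of its speed; a pose out of reach is approached as far as the arm can. A call with a gripper value outside its range is refused whole. OPENING is the opening, from 0 (shut) to 1 (fully open), set as the call begins (- or left out, the last holds). The fingers move at their own pace and stop on an object; FORCE is the grip in N (left out, the last holds). Time passes only in rows, so rows that repeat a pose let the fingers close, or fill a call up. It gives the time, the measured TCP pose, the force and the opening at its end, in the units of the state.
- status.get_obs(): the state, without advancing time (a new reading comes with each control period).
- camera(name): name is "side" or "top" or "wrist"; returns a dict with "color" (400x640x3 uint8, red, green, blue), "vfov" (degrees; the focal length in pixels is half the picture's height over the tangent of half this angle, whatever the lens; pixels are square), "cx", "cy" (the principal point, pixels), "rvec" (rotation vector, rad) and "tvec" (3), from world to camera coordinates, as OpenCV has them. Camera axes: x right, y down, z forward; pixel columns grow to the right and rows downward; lengths in m; the calibration is good to about 2 mm. A picture is of the moment at which its call begins. There is no depth.
- bot.job_done(): hands the job in, once; it reports no verdict.
The state is a dict: "time": time; "q": joint angles; "qd": joint speeds; "joint_efforts": joint torques, N m; "ee_pos": TCP position; "tcp_rot": TCP orientation; "wrist_force": force on the tool from outside, world axes, zero at the start; "torque": the same for the moment, N m; "opening": finger opening in m.
Only numpy, scipy, OpenCV 4.12 (cv2) and the standard library are available. Lean on these libraries where they do the work, as an engineer would, in place of code of your own. Each camera call takes 0.05 s, during which the arm holds its last target. There are 200 camera calls.

### The job

Put the stray sample pot from the bench into the grey tray with the other three. Then pick the tray up by its bridge handle and tilt it, so that all four pots slide together into the corner with the pouring lip, and none falls out. Finish still holding it like that: in the gripper, tilted down towards that corner, and with even the lowest corner a few centimetres clear of the bench; leave the bottle and the tube block where they stand.

Things in the scene. Friction and masses are not known exactly. Their poses are not given: they have to be found in the camera images.
- tray: loose open grey tray with a bridge handle, 0.25 to 0.42 kg, outside 220 mm (its x) by 140 (y) by 50 high, walls and floor 4 mm, z up; origin: centre of its underside. A beak-shaped pouring lip sticks out 28 mm at the rim of one corner only, at its -x, -y. Slick floor: pots slide on it from 9 to 14 degrees of slope, along a wall in a diagonal tilt from about 20, so tilt 30 to 35
- tray_handle (a point): the middle of the handle's bar, 85 mm above the tray's underside and over its centre; axes as the tray's. The bar runs straight along the tray's y (140 mm, free length 132 mm between the posts), is 14 mm wide (along x) and 18 mm tall, with flat sides, top face 94 mm above the underside; 72 mm of free height is below it
- tray_corner (a point): the pouring corner inside the tray, at floor level: the point where the inner faces of the two walls meet the floor, 106 mm to -x and 66 mm to -y of the tray's centre and 4 mm above its underside; axes as the tray's
- pot_a_center (a point): a small screw-lidded sample pot: an upright cylinder 24 mm across and 18 mm tall, white with a black lid, about 14 g; the point is its centre, half-way up; starts in the tray, standing on its floor
- pot_b_center (a point): a small screw-lidded sample pot: an upright cylinder 24 mm across and 18 mm tall, white with a black lid, about 14 g; the point is its centre, half-way up; starts in the tray, standing on its floor
- pot_c_center (a point): a small screw-lidded sample pot: an upright cylinder 24 mm across and 18 mm tall, white with a black lid, about 14 g; the point is its centre, half-way up; starts in the tray, standing on its floor
- stray_center (a point): a small screw-lidded sample pot: an upright cylinder 24 mm across and 18 mm tall, white with a black lid, about 14 g; the point is its centre, half-way up; the stray one: starts on the bench, to the left or the right of the tray
- bottle: bystander: amber reagent bottle with a blue cap, 60 mm across, 120 mm tall, on the other side of the tray from the stray pot; origin at the centre of its underside
- block: bystander: dark steel tube block with 12 holes, 80 (x) by 120 (y) by 40 mm, beyond the tray; origin at the centre of its underside

How it is judged:
By the outcome, as a careful person would: the job done as asked, in the order asked, and still so for the second after the job is handed in, while the arm keeps its last pose, push and grip.
It also fails if it takes over 54 s, if anything falls off the work surface, if the arm or the gripper's body presses on something with over 40 N, if the wrist force passes 120 N, or if a joint passes its speed limit or range.

## Working session

There is one attempt and no reset: what is moved stays moved. The work goes in short steps, Python scripts to look and compute and a shell command to move; the robot and the scene stay as the last step left them, time stands still between calls to the robot, and variables do not carry over. Pictures are saved under pics/ and viewed, about 8 in all and at most 12, crops included, and the job is handed in when it is done.

```bash
ls; mkdir -p pics
python3 - <<'E'
from workcell import status,camera,bot
import cv2
print(status.get_obs(), bot.grasp_offset)
for n in ("top","side"):
    c=camera(n); print(n,{k:v for k,v in c.items() if k!='color'})
    cv2.imwrite(f'pics/{n}0.png',c['color'][:,:,::-1])
E
```

```text
pics
{'time': 0.0, 'q': array([-6.50323461e+01,  5.01186344e+00,  1.00320843e+01,  9.50991517e+01,
       -8.66473140e-04,  8.99992825e+01]), 'qd': array([ 0.01533147,  0.00108755,  0.02059977, -0.0098102 ,  0.00199771,
       -0.03566922]), 'joint_efforts': array([ 1.61461362e-04, -5.20385957e+01,  4.64805937e+01,  1.62647269e-02,
        7.41337999e-05, -6.46389012e-06]), 'ee_pos': array([ 0.23205346, -0.49838484,  0.23055452]), 'tcp_rot': array([-89.37177148,  89.92106441, 115.59660053]), 'wrist_force': array([ 0.04486499, -0.65328256,  0.34244106]), 'torque': array([0.01689706, 0.02168789, 0.01314606]), 'opening': 0.08548682833123322} 0.0187
top {'vfov': 48.921423382651604, 'cx': 311.7182025926459, 'cy': 203.49596451994665, 'rvec': array([ 2.12178225, -2.07655524,  0.24575335]), 'tvec': array([-0.00711545,  0.58194081,  0.86709812])}
side {'vfov': 47.20249508383598, 'cx': 324.8417900300579, 'cy': 204.27863451320508, 'rvec': array([ 0.25006028, -2.61009365,  1.4923058 ]), 'tvec': array([0.55546462, 0.13176443, 1.10286349])}
```

View pics/top0.png

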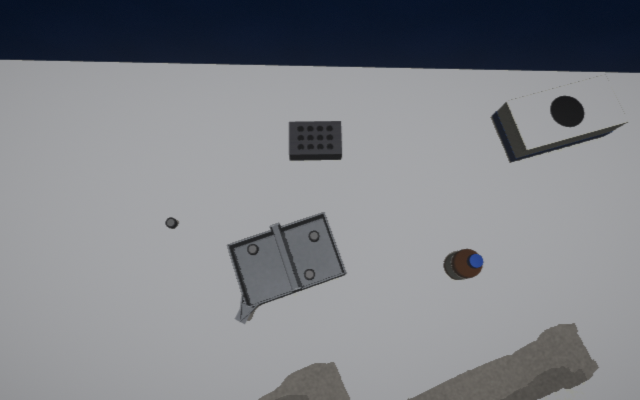

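View pics/side0.png

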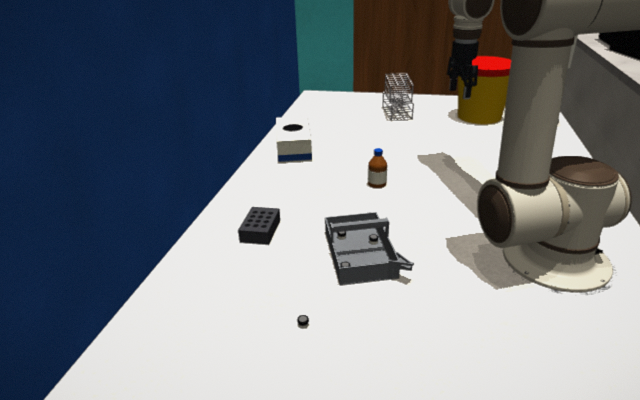

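Top view: stray at about (171,223), tray rim corners about (229,245), (325,214), (345,272), (248,305), with the lip at (245,313). Handle runs (277,226) to (295,290), bottle is near (460,270) and block near (315,140). The side view agrees.

```bash
cat > h.py <<'E'
import numpy as np, cv2
from scipy.spatial.transform import Rotation as R
from scipy.optimize import least_squares
from workcell import status,camera,bot
def K(c):
    f=200/np.tan(np.radians(c['vfov']/2)); return np.array([[f,0,c['cx']],[0,f,c['cy']],[0,0,1.]])
def proj(c,P): return cv2.projectPoints(np.atleast_2d(P).astype(float),c['rvec'],c['tvec'],K(c),None)[0][:,0]
def back(c,uv,z):
    M=cv2.Rodrigues(c['rvec'])[0]; o=-M.T@c['tvec']; d=M.T@np.linalg.inv(K(c))@np.array([*uv,1.])
    return o+d*(z-o[2])/d[2]
def tool():
    s=status.get_obs(); return s['ee_pos'],R.from_euler('xyz',s['tcp_rot'],degrees=True).as_matrix(),s
E
python3 - <<'E'
from h import *
c=camera('top'); s=camera('side')
print('stray top',back(c,(171,222.5),.018),'side',back(s,(303,319.5),.018))
rim=np.array([[-110,70,50],[110,70,50],[110,-70,50],[-110,-70,50]])/1e3
# order: image pts; tray -x = left, +y = up
uv=np.array([[229,245],[325,214],[345,272],[248,305]],float)
def T(p,P): return R.from_euler('z',p[2]).apply(P)+[p[0],p[1],0]
r=least_squares(lambda p:(proj(c,T(p,rim))-uv).ravel(),[.45,0,-1.4])
p=r.x; print('tray',p[:2],np.degrees(p[2]),r.fun.round(1))
print('bottle',back(c,(476,261),.12),'block',back(c,(315,138),.04))
for q in [(252,249),(314,236),(309,274)]: 
    P=back(c,q,.022); print('pot in tray',R.from_euler('z',-p[2]).apply(P-[p[0],p[1],0]))
pts=T(p,np.vstack([rim,rim*[1,1,0],[[0,.07,.094],[0,-.07,.094],[0,0,.094],[-.106,-.066,.004]]]))
for n,k,(x0,y0,x1,y1) in (('top',c,(140,190,370,340)),('side',s,(280,190,430,340))):
    im=k['color'][:,:,::-1].copy()
    z=4 if n=='side' else 3
    im=cv2.resize(im[y0:y1,x0:x1],None,fx=z,fy=z,interpolation=cv2.INTER_CUBIC)
    for u in proj(k,pts): cv2.circle(im,tuple(int(v) for v in (u-[x0,y0])*z+z/2),2,(0,0,255),-1)
    cv2.imwrite(f'pics/{n}1.png',im)
a=cv2.imread('pics/top1.png');b=cv2.imread('pics/side1.png')
h=max(a.shape[0],b.shape[0]); pad=lambda i:cv2.copyMakeBorder(i,0,h-i.shape[0],0,0,0)
m=np.hstack([pad(a),pad(b)]); cv2.imwrite('pics/m1.png',cv2.resize(m,None,fx=.62,fy=.62,interpolation=cv2.INTER_AREA))
E
```

```text
stray top [0.54354157 0.31645367 0.018     ] side [0.54489195 0.3226606  0.018     ]
tray [0.46667141 0.0548779 ] -70.21316725382547 [-1.5 -1.6  0.6 -2.8  2.4  1.2 -1.5  2.7]
bottle [ 0.46166504 -0.31682036  0.12      ] block [0.74143522 0.00122458 0.04      ]
pot in tray [-0.06665098  0.04669022  0.022     ]
pot in tray [0.07056218 0.03083227 0.022     ]
pot in tray [ 0.03396386 -0.0439771   0.022     ]
```

View pics/m1.png

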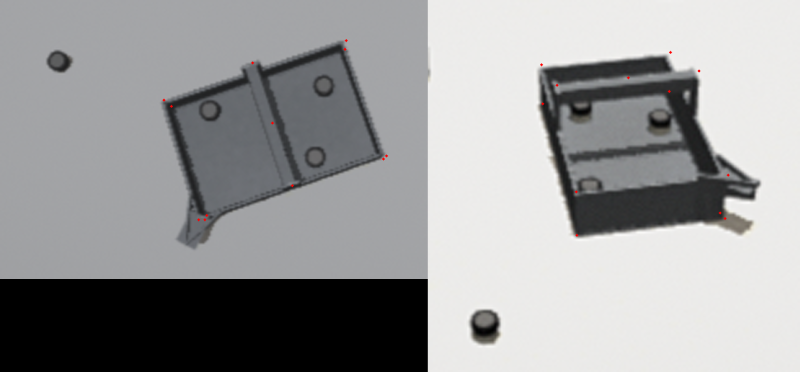

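The overlay fits the tray to within about 2 px: rim dots fall on the rim corners in both views, and the stray is at the lower left of the side crop. Jog only turns about the tool's x, so I also need to find out how the tool can be tilted at all. I'll work out the first move and check the jog usage text.

```bash
python3 -m jog 2>&1 | tail -5
python3 - <<'E'
from h import *
p,M,s=tool(); print(s['time'],M.round(4))
print('to above stray mm',(M.T@(np.array([.544,.319,.25])-p)*1e3).round())
print('tray axes', R.from_euler('z',-70.2,degrees=True).as_matrix().round(3))
# joint geometry guess
print(s['q'])
E
```

```text
invalid input
0.2 [[-3.000e-04  4.221e-01 -9.065e-01]
 [ 7.000e-04 -9.065e-01 -4.221e-01]
 [-1.000e+00 -8.000e-04 -0.000e+00]]
to above stray mm [ -19. -609. -628.]
tray axes [[ 0.339  0.941  0.   ]
 [-0.941  0.339 -0.   ]
 [-0.     0.     1.   ]]
[-6.50317233e+01  4.99991442e+00  1.00527694e+01  9.50974726e+01
  2.60793512e-03  9.00001254e+01]
```

```bash
python3 -m jog '-2 -43 -44 -10.6; -5 -86 -88 -21.2; -8 -129 -132 -31.8; -10 -172 -176 -42.4; -12 -215 -220 -53; -14 -258 -264 -63.6; -17 -301 -308 -74.2; -19 -344 -352 -84.8' 1
python3 - <<'E'
from h import *
p,M,s=tool(); print(s['q'].round(1),s['time'],M.round(3))
print('to above stray mm',(M.T@(np.array([.544,.319,.25])-p)*1e3).round())
E
```

```text
time: 1.2
ee_pos: [0.4063, -0.0362, 0.2505]
tcp_rot: [58.7, 90.0, -11.2]
wrist_force: [0.4, -0.6, 0.2]
opening: 0.0857
[ -5.1 -13.8  -5.4  98.4  -0.   64.8] 1.2 [[ 0.001  0.939  0.344]
 [-0.     0.344 -0.939]
 [-1.     0.001  0.   ]]
to above stray mm [   1.  251. -286.]
```

```bash
python3 -m jog '0 36 -41 0; 0 72 -82 0; 0 108 -123 0; 0 144 -164 0; 0 180 -205 0; 0 216 -246 0; 1 251 -286 0; 1 251 -286 0'
python3 - <<'E'
from h import *
c=camera('wrist'); p,M,s=tool(); print(s['q'].round(1),s['time'],p,M.round(3))
cv2.imwrite('pics/w0.png',c['color'][:,:,::-1])
print('stray expected px',proj(c,[.544,.319,.018]), back(c,(320,200),.018))
E
```

```text
time: 2.2
ee_pos: [0.5458, 0.3188, 0.2462]
tcp_rot: [-84.5, 89.8, -154.5]
wrist_force: [-0.7, -0.1, 0.1]
opening: 0.0855
[ 30.2  17.3  26.2  99.   -0.  100.3] 2.25 [0.54546142 0.31715637 0.24736587] [[-0.002  0.94   0.34 ]
 [-0.002  0.34  -0.94 ]
 [-1.    -0.003  0.001]]
stray expected px [[314.6717131  171.32971873]] [0.56309773 0.28632003 0.018     ]
```

View pics/w0.png

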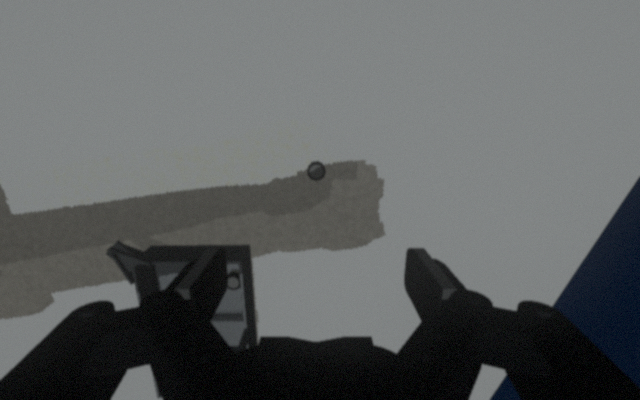

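```bash
python3 -m jog '0 61 -11 0; 0 122 -22 0; 0 183 -33 0; 0 244 -44 0; 0 300 -54 0; 0 300 -54 0; 0 300 -54 0; 0 300 -54 0'
python3 - <<'E'
from h import *
p,M,s=tool(); print(s['q'].round(1),s['time'],p,M.round(3))
E
```

```text
time: 3.25
ee_pos: [0.7243, 0.4185, 0.1961]
tcp_rot: [100.3, 86.2, 30.0]
wrist_force: [0.3, -0.2, -0.7]
opening: 0.0854
[ 30.   51.6  70.7 105.3  -0.  100.3] 3.25 [0.72427082 0.41849095 0.19607025] [[ 0.058  0.939  0.338]
 [ 0.033  0.337 -0.941]
 [-0.998  0.065 -0.012]]
```

The wrist view shows the stray at (316,171), against a predicted (315,171), so the pose holds. Commanding past the reach limit did tilt the tool, by 3.8° outward. Next: is that tilt kept when the tool comes back within reach?

```bash
python3 -m jog '0 60 -11 0; 0 120 -22 0; 0 180 -33 0; 0 240 -44 0; 0 180 -33 0; 0 120 -22 0; 0 60 -11 0; 0 0 0 0'
python3 - <<'E'
from h import *
p,M,s=tool(); print(s['q'].round(1),s['time'],p,M.round(3))
E
```

```text
time: 4.25
ee_pos: [0.7232, 0.4182, 0.1975]
tcp_rot: [100.3, 86.2, 30.0]
wrist_force: [0.8, -0.0, -0.5]
opening: 0.0854
[ 30.   51.6  70.8 105.4  -0.  100.3] 4.25 [0.72317458 0.41818494 0.19748992] [[ 0.057  0.939  0.339]
 [ 0.033  0.337 -0.941]
 [-0.998  0.065 -0.012]]
```

```bash
python3 -m jog '0 -60 11 0; 0 -120 22 0; 0 -180 33 0; 0 -180 33 0; 0 -180 33 0; 0 -180 33 0; 0 -180 33 0; 0 -180 33 0'
python3 - <<'E'
from h import *
p,M,s=tool(); print(s['q'].round(1),s['time'],p,M.round(3))
E
```

```text
time: 5.25
ee_pos: [0.5672, 0.3276, 0.1828]
tcp_rot: [100.3, 86.3, 30.1]
wrist_force: [-0.3, -0.1, -0.3]
opening: 0.0856
[ 30.   15.   16.1  87.3   0.  100.2] 5.25 [0.5671607  0.32756107 0.18276126] [[ 0.056  0.939  0.339]
 [ 0.033  0.337 -0.941]
 [-0.998  0.064 -0.012]]
```

The tilt is kept, because the commanded pose becomes the clipped one. So I can build tilt up in steps past the reach limit, with the lip corner facing the base. First the stray.

Run:
```python
from h import *
p,M,s=tool()
for z in (.06,.004): print(z,(M.T@(np.array([.5445,.319,z])-p)*1e3).round(1))
```

```text
0.06 [120.9 -32.    1.8]
0.004 [176.8 -35.6   2.5]
```

```bash
python3 -m jog '40 -16 1 0; 85 -30 2 0; 121 -32 2 0; 140 -33 2 0; 158 -34 2 0; 170 -35 2 0; 177 -35.5 2.5 0; 177 -35.5 2.5 0' && python3 -m jog '0 0 0 0; 0 0 0 0; 0 0 0 0; 0 0 0 0; 0 0 0 0; 0 0 0 0; 0 0 0 0; 0 0 0 0' 0.1 30
python3 - <<'E'
from h import *
p,M,s=tool(); Rt=R.from_euler('z',-70.2,degrees=True); 
print(p,s['opening'],s['q'].round(1))
for l in ([-.06,-.022,.16],[-.06,-.022,.01]):
    w=Rt.apply(l)+[.4667,.0549,0]; print(w,(M.T@(w-p)*1e3).round(1))
print((M.T@[0,0,1]*1e3).round())
E
```

```text
time: 6.25
ee_pos: [0.5438, 0.3185, 0.0036]
tcp_rot: [100.3, 86.3, 30.0]
wrist_force: [0.6, 0.3, 1.0]
opening: 0.0853
time: 7.25
ee_pos: [0.5439, 0.3186, 0.004]
tcp_rot: [100.3, 86.3, 30.0]
wrist_force: [-1.1, -0.3, 4.7]
opening: 0.0227
[0.5438923  0.3185609  0.00402048] 0.02274643493999645 [ 30.4  13.8  -5.3  67.2  -0.  100.6]
[0.42567635 0.10390061 0.16      ] [-169.3 -173.4  160.1]
[0.42567635 0.10390061 0.01      ] [ -19.6 -183.   161.9]
[-998.   64.  -12.]
```

```bash
python3 -m jog '-60 4 -1 0; -120 8 -1 0; -165 11 -2 0; -166 -35 38 0; -167 -81 79 0; -168 -127 120 0; -169 -173 160 0; -169 -173 160 0'
python3 - <<'E'
from h import *
c=camera('wrist');t=camera('top'); p,M,s=tool(); print(p,s['opening'])
cv2.imwrite('pics/w1.png',np.hstack([c['color'],cv2.resize(t['color'][180:340,190:390],None,fx=2,fy=2.5)])[:,:640+160,::-1])
cv2.imwrite('pics/w1.png',c['color'][:,:,::-1]); cv2.imwrite('pics/t1.png',t['color'][:,:,::-1])
rim=np.array([[-110,70,50],[110,70,50],[110,-70,50],[-110,-70,50],[0,70,94],[0,-70,94]])/1e3
w=R.from_euler('z',-70.2,degrees=True).apply(rim)+[.4667,.0549,0]; print(proj(c,w).round())
E
```

```text
time: 8.25
ee_pos: [0.4244, 0.1017, 0.1595]
tcp_rot: [99.9, 86.3, 29.4]
wrist_force: [0.4, 0.3, 0.2]
opening: 0.0227
[0.42614964 0.103911   0.15959558] 0.022452403908012616
[[418. 137.]
 [400. 354.]
 [263. 361.]
 [250. 138.]
 [428. 281.]
 [250. 288.]]
```

View pics/w1.png

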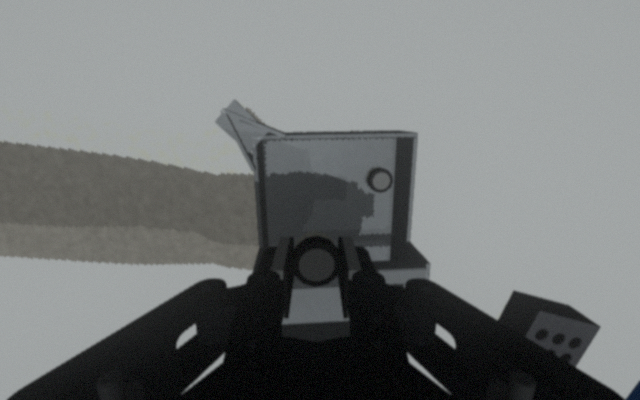

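The wrist view shows the pot held at (316,262) over the empty half of the tray. The tray's near rim is at row 135 and pot A at (379,180), all clear. Now lower and release.

```bash
python3 -m jog '45 -3 0.5 0; 90 -6 1 0; 120 -8 1.5 0; 137 -9 1.5 0; 146 -9.5 2 0; 150 -9.6 2 0; 150 -9.6 2 0; 150 -9.6 2 0' && python3 -m jog '0 0 0 0; 0 0 0 0; 0 0 0 0; -5 0 0 0; -40 3 0 0; -95 6 -1 0; -150 9.6 -2 0; -200 13 -2 0' 0.42
python3 - <<'E'
from h import *
import time
t=camera('top'); p,M,s=tool(); print(p,s['q'].round(1))
cv2.imwrite('pics/t2.png',cv2.resize(t['color'][180:340,190:390,::-1],None,fx=4,fy=3.7,interpolation=cv2.INTER_CUBIC))
# tool -> over bar, yaw
def back_(a): return a
w=np.array([.4667,.0549]); 
print((M.T@(np.array([*w,.2])-p)*1e3).round(1), np.degrees(np.arctan2(M[1,1],M[0,1])))
E
```

```text
time: 9.35
ee_pos: [0.4265, 0.104, 0.0099]
tcp_rot: [99.9, 86.2, 29.7]
wrist_force: [-0.9, -0.6, 0.3]
opening: 0.0226
time: 10.35
ee_pos: [0.4262, 0.1036, 0.212]
tcp_rot: [99.9, 86.2, 29.7]
wrist_force: [0.7, 0.7, 0.6]
opening: 0.0361
[0.42774664 0.10395874 0.21832955] [ 13.  -14.3  -9.5  90.8   1.1  83.2]
[19.1 18.7 59.5] 19.7564987273522
```

View pics/t2.png

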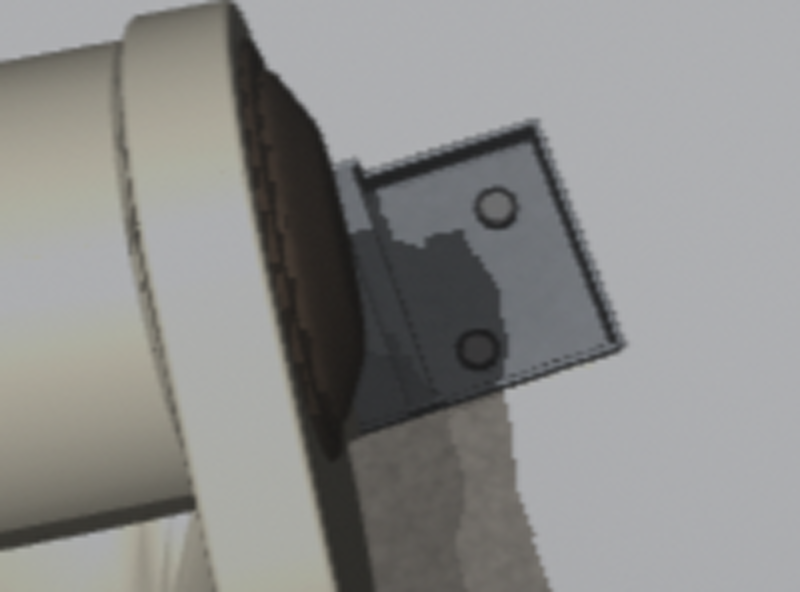

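```bash
python3 -m jog '2 2 8 -10.6; 5 5 16 -21.2; 8 8 25 -31.8; 11 11 34 -42.4; 14 14 43 -53; 17 17 52 -63.6; 19 18.7 59.5 -74.2; 19 18.7 59.5 -84.8' 1
python3 - <<'E'
from h import *
t=camera('top'); c=camera('wrist'); d=camera('side'); p,M,s=tool()
z0=cv2.imread('pics/top0.png')
rim=np.array([[-110,70,50],[110,70,50],[110,-70,50],[-110,-70,50]])/1e3
uv=np.array([[228.7,244.3],[323.75,213],[345.5,273.8],[248.6,306.1]])
T=lambda q,P:R.from_euler('z',q[2]).apply(P)+[q[0],q[1],0]
r=least_squares(lambda q:(proj(t,T(q,rim))-uv).ravel(),[.45,0,-1.2]); q=r.x
print('tray',q,np.degrees(q[2]),r.fun.round(1))
bar=T(q,np.array([[0,.07,.094],[0,-.07,.094],[0,0,.094]])); print('bar px top/wrist',proj(t,bar).round(1).tolist(),proj(c,bar).round(1).tolist())
w=c['color'][:,:,::-1].copy()
for u in proj(c,np.vstack([bar,T(q,rim)])): cv2.circle(w,tuple(int(v) for v in u.round()),2,(0,0,255),-1)
sd=d['color'][190:300,300:430,::-1]
sd=cv2.resize(sd,(473,400),interpolation=cv2.INTER_CUBIC)
cv2.imwrite('pics/w3.png',cv2.resize(np.hstack([w,sd]),(800,288),interpolation=cv2.INTER_AREA))
print(p,np.degrees(np.arctan2(M[1,1],M[0,1])),s['q'].round(1),s['opening'])
E
```

```text
time: 11.4
ee_pos: [0.4652, 0.0542, 0.191]
tcp_rot: [15.2, 86.3, 30.1]
wrist_force: [-0.9, -0.1, 0.0]
opening: 0.0853
tray [ 0.46597418  0.05506317 -1.22345377] -70.09873748597266 [-1.3 -0.5  1.7 -1.6  1.9 -0.3 -2.2  2. ]
bar px top/wrist [[275.3, 223.7], [296.7, 289.8], [285.8, 256.2]] [[320.8, 268.7], [307.3, 106.9], [314.7, 195.4]]
[0.46507336 0.05454185 0.19123293] 104.41113169559202 [  5.8 -10.3  -9.2  87.8   1.5  -8.6] 0.08570882943197185
```

View pics/w3.png

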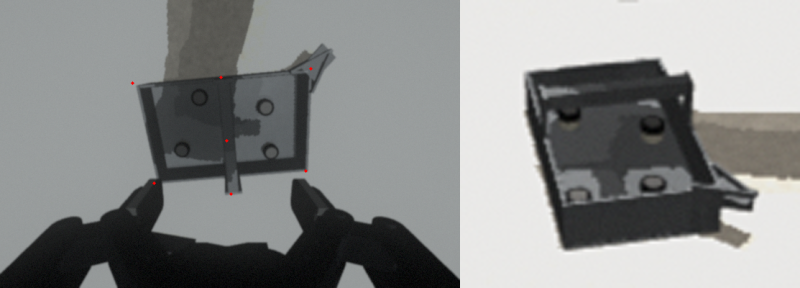

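The wrist crop shows all four pots inside the tray, two in each half, at (200,97), (182,149), (265,107) and (270,151). The bar lies on the predicted points (221,77) to (231,193). The side crop also shows four pots standing. Lower onto the bar and grip.

```bash
python3 -m jog '40 -1 -2 -5.5; 75 -1 -3 -5.5; 100 -1.5 -4.5 -5.5; 115 -1.7 -5 -5.5; 125 -1.7 -5.6 -5.5; 125 -1.7 -5.6 -5.5; 125 -1.7 -5.6 -5.5; 125 -1.7 -5.6 -5.5' 1 && python3 -m jog '0 0 0 0; 0 0 0 0; 0 0 0 0; 0 0 0 0; 0 0 0 0; 0 0 0 0; 0 0 0 0; 0 0 0 0' 0 100
python3 - <<'E'
from h import *
p,M,s=tool(); print(p,M.round(3).tolist(),s['opening'],s['q'].round(1)); np.save('Mg.npy',M)
print('up',(M.T@[0,0,1]).round(3),'X',(M.T@[1,0,0]).round(3),'Y',(M.T@[0,1,0]).round(3))
E
```

```text
time: 12.55
ee_pos: [0.4675, 0.0556, 0.0667]
tcp_rot: [9.6, 86.2, 29.6]
wrist_force: [-0.5, 0.2, -0.9]
opening: 0.085
time: 13.55
ee_pos: [0.4672, 0.0556, 0.0662]
tcp_rot: [9.9, 86.3, 29.9]
wrist_force: [-2.3, 1.0, 5.0]
opening: 0.0123
[0.46722624 0.05561439 0.06619288] [[0.056, -0.344, 0.937], [0.032, 0.939, 0.342], [-0.998, 0.011, 0.064]] 0.012335863672003719 [  5.9  -9.4 -22.2  73.8   1.5 -14.2]
up [-0.998  0.011  0.064] X [ 0.056 -0.344  0.937] Y [0.032 0.939 0.342]
```

The bar is held: opening reads 12.3 mm, the same small under-reading as on the pot. There is a panel beyond the bench, so I'll lift and go out to the left, where it is clear, to build the tilt.

```bash
python3 -m jog '-10 0 1 0; -30 0 2 0; -65 1 4 0; -105 1 7 0; -150 2 10 -5; -195 2 12 -13; -235 3 15 -22; -264 3 17 -29'
python3 - <<'E'
from h import *
p,M,s=tool(); print(p,s['opening'],s['q'].round(1))
t=np.array([.27,.57,.33]); print((M.T@(t-p)*1e3).round())
E
```

```text
time: 14.55
ee_pos: [0.4672, 0.0556, 0.3322]
tcp_rot: [-19.5, 86.3, 29.8]
wrist_force: [0.6, -0.3, -4.7]
opening: 0.0125
[0.46716027 0.05563933 0.33220617] 0.012470270884501361 [  5.9  -5.7  10.8 103.2   1.5 -43.4]
[  8. 485. 261.]
```

```bash
python3 -m jog '0 15 8 -2; 1 44 23 -6; 1 82 44 -11; 2 126 68 -17; 3 175 94 -24; 4 223 120 -30; 4 267 144 -36; 5 301 162 -41'
python3 - <<'E'
from h import *
p,M,s=tool(); print(p,s['opening'],s['q'].round(1))
t=np.array([.27,.57,.33]); print((M.T@(t-p)*1e3).round())
E
```

```text
time: 15.55
ee_pos: [0.3441, 0.3774, 0.3272]
tcp_rot: [-60.5, 86.4, 29.7]
wrist_force: [1.1, -0.1, -4.2]
opening: 0.0123
[0.34405885 0.37739019 0.32724364] 0.012318285462530765 [ 48.3  -0.6  15.2 102.4  -1.1 -42. ]
[ -1.  73. 193.]
```

```bash
python3 -m jog '0 7 18 -3; 0 17 45 -7; 0 29 77 -12; 0 42 110 -17; 0 54 142 -21; 0 64 170 -24; 0 70 186 -25; 0 73 193 -25'
cat >> h.py <<'E'
def tray(M):
    Rt=M@np.load('Mg.npy').T@R.from_euler('z',-70.1,degrees=True).as_matrix()
    n=Rt.T@[0,0,1]; d=np.array([0,0,-1.]) ; g=Rt.T@d   # gravity in tray frame
    return Rt,np.degrees(np.arccos(n[2])),np.degrees(np.arctan2(-g[1],-g[0]))  # tilt, downhill dir: angle from tray -x towards -y
def report(out=300):
    p,M,s=tool(); Rt,ti,di=tray(M); q1=np.radians(s['q'][0]); c=p-M[:,0]*.0187-Rt@[0,0,.085]
    low=min((Rt@np.array([x,y,0])+c)[2] for x in(-.11,.11) for y in(-.07,.07))
    lip=(Rt@[-.13,-.09,.045]+c)[2]
    print('t',s['time'],'tcp',p.round(3),'q',s['q'].round(1),'open',round(s['opening'],4),'tilt %.1f dir %.1f low %.3f lip %.3f'%(ti,di,low,lip),'F',s['wrist_force'].round(1))
    print('radial unit in tool',(M.T@[np.cos(q1),np.sin(q1),0]).round(3),'up',(M.T@[0,0,1]).round(3),'toolx',M[:,0].round(3))
E
python3 -c "
from h import *
report()"
```

```text
time: 16.55
ee_pos: [0.2723, 0.5687, 0.3298]
tcp_rot: [-86.1, 86.4, 28.9]
wrist_force: [1.1, -0.1, -3.4]
opening: 0.0119
t 16.55 tcp [0.272 0.569 0.33 ] q [ 65.4  17.7  36.2 105.5  -2.1 -49.7] open 0.0119 tilt 5.4 dir -38.8 low 0.252 lip 0.304 F [ 1.1 -0.1 -3.4]
radial unit in tool [ 0.05  -0.761  0.647] up [-0.998 -0.063  0.004] toolx [ 0.055  0.03  -0.998]
```

```bash
python3 -m jog '1 -19 16 0; 3 -49 42 0; 5 -84 71 0; 8 -122 104 0; 11 -164 139 0; 14 -209 178 0; 17 -255 217 0; 20 -301 256 0'; python3 -c "
from h import *
report()"
```

```text
time: 17.55
ee_pos: [0.3544, 0.7444, 0.251]
tcp_rot: [-68.1, 83.1, 47.0]
wrist_force: [0.0, -0.2, -3.7]
opening: 0.0125
t 17.55 tcp [0.354 0.744 0.251] q [ 65.3  47.8  70.7 106.3  -2.2 -49.9] open 0.0125 tilt 7.2 dir -8.3 low 0.170 lip 0.216 F [ 0.  -0.2 -3.7]
radial unit in tool [ 0.115 -0.758  0.643] up [-0.993 -0.112  0.045] toolx [ 0.082  0.088 -0.993]
```

```bash
python3 -m jog '7 -47 40 0; 14 -94 80 0; 21 -141 120 0; 28 -188 160 0; 35 -235 200 0; 42 -282 240 0; 49 -329 280 0; 57 -376 320 0'; python3 -c "
from h import *
report()"
```

```text
time: 18.55
ee_pos: [0.3947, 0.8302, 0.1386]
tcp_rot: [-61.8, 79.3, 53.4]
wrist_force: [-0.1, -0.6, -4.7]
opening: 0.0128
t 18.55 tcp [0.395 0.83  0.139] q [ 65.3  56.1  70.7  94.2  -2.2 -50.2] open 0.0128 tilt 10.1 dir 8.2 low 0.052 lip 0.093 F [-0.1 -0.6 -4.7]
radial unit in tool [ 0.181 -0.751  0.635] up [-0.983 -0.163  0.088] toolx [ 0.11   0.149 -0.983]
```

Each push past the limit adds a fixed 3.8° or so and lets the height drop. I'll keep pushing, but aim up and outward to regain height.

```bash
python3 -m jog '-25 -17 13 0; -60 -42 32 0; -100 -68 52 0; -140 -95 73 0; -180 -122 94 0; -225 -150 115 0; -270 -180 138 0; -308 -207 158 0'; python3 -c "
from h import *
report()"
```

```text
time: 19.55
ee_pos: [0.3787, 0.7941, 0.2633]
tcp_rot: [-58.9, 75.6, 56.4]
wrist_force: [-0.2, -0.5, -4.3]
opening: 0.0127
t 19.55 tcp [0.379 0.794 0.263] q [ 65.2  47.7  70.7  98.8  -2.2 -50.3] open 0.0127 tilt 13.5 dir 16.7 low 0.169 lip 0.207 F [-0.2 -0.5 -4.3]
radial unit in tool [ 0.247 -0.74   0.626] up [-0.968 -0.214  0.129] toolx [ 0.138  0.208 -0.968]
```

```bash
python3 -m jog '-12 -22 18 0; -24 -45 36 0; -36 -67 54 0; -48 -90 72 0; -60 -112 90 0; -72 -135 108 0; -84 -158 126 0; -96 -180 144 0' && python3 -m jog '-4 -21 17 0; -8 -43 35 0; -12 -64 52 0; -16 -86 70 0; -20 -107 87 0; -25 -128 105 0; -29 -150 122 0; -33 -171 140 0'; python3 -c "
from h import *
report()"
```

```text
time: 20.55
ee_pos: [0.3883, 0.8119, 0.2842]
tcp_rot: [-57.2, 71.6, 58.2]
wrist_force: [-0.3, -0.8, -3.1]
opening: 0.0122
time: 21.55
ee_pos: [0.4047, 0.8462, 0.2812]
tcp_rot: [-56.1, 67.5, 59.4]
wrist_force: [-0.1, 0.4, -4.2]
opening: 0.0122
t 21.55 tcp [0.405 0.846 0.281] q [ 65.1  47.8  70.7  90.6  -2.2 -50.7] open 0.0122 tilt 21.2 dir 25.4 low 0.172 lip 0.205 F [-0.1  0.4 -4.2]
radial unit in tool [ 0.38  -0.707  0.596] up [-0.924 -0.317  0.213] toolx [ 0.195  0.329 -0.924]
```

```bash
python3 -m jog '-2 -21 17 0; -4 -43 35 0; -6 -65 52 0; -8 -86 70 0; -10 -108 87 0; -12 -130 105 0; -14 -151 122 0; -16 -173 140 0' && python3 -m jog '0 -21 17 0; 0 -43 35 0; 0 -65 52 0; 0 -87 70 0; 0 -109 88 0; 0 -130 106 0; 0 -152 123 0; 0 -174 141 0'; python3 -c "
from h import *
report()"
```

```text
time: 22.55
ee_pos: [0.4215, 0.8795, 0.2804]
tcp_rot: [-55.3, 63.4, 60.2]
wrist_force: [-0.9, 0.3, -3.3]
opening: 0.0129
time: 23.55
ee_pos: [0.4372, 0.9116, 0.2821]
tcp_rot: [-54.8, 59.2, 60.8]
wrist_force: [0.8, 0.9, -3.5]
opening: 0.0124
t 23.55 tcp [0.437 0.912 0.282] q [ 65.   49.7  70.7  80.3  -2.1 -51.2] open 0.0124 tilt 29.3 dir 29.4 low 0.160 lip 0.186 F [ 0.8  0.9 -3.5]
radial unit in tool [ 0.51  -0.658  0.554] up [-0.859 -0.418  0.295] toolx [ 0.25   0.446 -0.859]
```

```bash
python3 -m jog '2 -21 17 0; 4 -43 35 0; 6 -65 52 0; 8 -86 70 0; 10 -108 87 0; 12 -130 105 0; 14 -151 122 0; 16 -173 140 0'; python3 -c "
from h import *
report()"
```

```text
time: 24.55
ee_pos: [0.4523, 0.9421, 0.2863]
tcp_rot: [-54.4, 55.1, 61.3]
wrist_force: [-0.4, 0.2, -3.4]
opening: 0.0122
t 24.55 tcp [0.452 0.942 0.286] q [ 64.9  50.6  70.7  75.2  -2.1 -51.4] open 0.0122 tilt 33.4 dir 30.8 low 0.159 lip 0.181 F [-0.4  0.2 -3.4]
radial unit in tool [ 0.571 -0.628  0.529] up [-0.82  -0.465  0.333] toolx [ 0.275  0.502 -0.82 ]
```

```bash
python3 -m jog '-6 6 -5 1; -20 22 -19 2; -46 50 -42 4; -74 82 -69 6; -106 116 -98 8; -137 151 -127 9; -166 182 -153 10; -183 201 -169 10'
python3 - <<'E'
from h import *
report()
a=camera('top');b=camera('side');w=camera('wrist')
f=lambda c:cv2.resize(c['color'],(400,250),interpolation=cv2.INTER_AREA)
p,M,s=tool(); u=proj(a,p)[0]; v=proj(b,p)[0]; print(u,v)
crop=lambda c,u:cv2.resize(cv2.copyMakeBorder(c['color'],120,120,120,120,0)[int(np.clip(u[1],0,400)):int(np.clip(u[1],0,400))+240,int(np.clip(u[0],0,640)):int(np.clip(u[0],0,640))+240],(400,400))
cv2.imwrite('pics/f1.png',np.hstack([crop(b,v),cv2.resize(w['color'][:,120:520],(400,400))])[:,:,::-1])
E
```

```text
time: 25.55
ee_pos: [0.3156, 0.6503, 0.2878]
tcp_rot: [-44.4, 55.0, 61.3]
wrist_force: [0.5, 0.3, -4.0]
opening: 0.0124
t 25.55 tcp [0.316 0.65  0.288] q [ 64.9  -5.4  -2.6  57.8  -2.1 -41.3] open 0.0124 tilt 33.0 dir 41.2 low 0.162 lip 0.184 F [ 0.5  0.3 -4. ]
radial unit in tool [ 0.573 -0.526  0.629] up [-0.819 -0.401  0.41 ] toolx [ 0.276  0.503 -0.819]
[-121.82220028  332.92913143] [428.00187335 382.28399752]
```

View pics/f1.png

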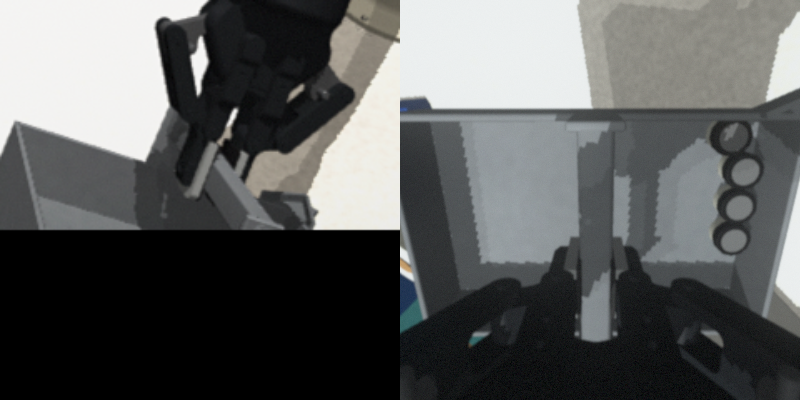

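The wrist crop shows all four pots touching, lined up along the -x wall from the pouring corner: (731,135), (742,170), (738,207), (733,240). That chain reaches about 85 mm from the corner, so I want it more compact. I'll measure the pots in the tray frame, then swing the downhill direction to bunch them.

```bash
cat >> h.py <<'E'
def pots():
    w=camera('wrist'); p,M,s=tool(); Rt,_,_=tray(M); c0=p-M[:,0]*.0187-Rt@[0,0,.085]
    g=cv2.medianBlur(cv2.cvtColor(w['color'],cv2.COLOR_RGB2GRAY),3)
    Mc=cv2.Rodrigues(w['rvec'])[0]; o=Rt.T@(-Mc.T@w['tvec']-c0)
    cs=cv2.HoughCircles(g,cv2.HOUGH_GRADIENT,1,14,param1=80,param2=13,minRadius=8,maxRadius=24)
    for u in ([] if cs is None else cs[0]):
        d=Rt.T@Mc.T@np.linalg.inv(K(w))@np.array([u[0],u[1],1]); P=o+d*(.022-o[2])/d[2]
        if abs(P[0])<.106 and abs(P[1])<.066: print('px',u.round(),'tray mm',(P[:2]*1e3).round(),'from corner',(np.hypot(P[0]+.106,P[1]+.066)*1e3).round())
    print('corner px',proj(w,Rt@[-.106,-.066,.004]+c0).round(),'rim',proj(w,Rt@[-.106,-.066,.05]+c0).round())
    return w
E
python3 -c "
from h import *
pots()"
```

```text
px [452. 236.  18.] tray mm [-93.  13.] from corner 80.0
px [448. 136.  19.] tray mm [-81. -54.] from corner 28.0
px [462. 168.  18.] tray mm [-92. -35.] from corner 34.0
px [456. 200.  22.] tray mm [-93. -13.] from corner 55.0
px [436. 272.  17.] tray mm [-87.  41.] from corner 109.0
px [348. 256.  10.] tray mm [-24.  27.] from corner 124.0
corner px [[478. 114.]] rim [[525. 120.]]
```

```bash
python3 -m jog '0 0 0 8; 0 0 0 18; 0 0 0 28; 0 0 0 38; 0 0 0 48; 0 0 0 56; 0 0 0 62; 0 0 0 65'; python3 -c "
from h import *
report();pots()"
```

```text
time: 26.75
ee_pos: [0.3169, 0.653, 0.286]
tcp_rot: [20.8, 55.1, 61.3]
wrist_force: [-0.1, -0.5, -3.0]
opening: 0.0122
t 26.75 tcp [0.317 0.653 0.286] q [64.9 -4.9 -2.3 57.8 -2.1 23.8] open 0.0122 tilt 31.2 dir 112.1 low 0.174 lip 0.249 F [-0.1 -0.5 -3. ]
radial unit in tool [0.571 0.35  0.743] up [-0.82   0.203  0.535] toolx [ 0.275  0.502 -0.82 ]
px [448. 142.  21.] tray mm [-80. -51.] from corner 30.0
px [446. 236.  16.] tray mm [-89.  13.] from corner 81.0
px [454. 204.  16.] tray mm [-90. -11.] from corner 58.0
px [466. 174.  14.] tray mm [-94. -31.] from corner 37.0
px [436. 186.  14.] tray mm [-77. -22.] from corner 53.0
px [432. 216.  13.] tray mm [-76.  -2.] from corner 70.0
px [462. 130.  11.] tray mm [-87. -57.] from corner 21.0
corner px [[480. 113.]] rim [[529. 119.]]
```

```bash
python3 -m jog '0 0 0 9; 0 0 0 18; 0 0 0 18; 0 0 0 9; 0 0 0 -1; 0 0 0 -11; 0 0 0 -21; 0 0 0 -31'; python3 -c "
from h import *
report();pots()"
```

```text
time: 27.8
ee_pos: [0.3166, 0.6526, 0.2864]
tcp_rot: [-11.0, 55.1, 61.3]
wrist_force: [0.2, -0.1, -3.9]
opening: 0.0123
t 27.8 tcp [0.317 0.653 0.286] q [64.9 -5.  -2.3 57.8 -2.1 -8. ] open 0.0123 tilt 31.5 dir 77.1 low 0.181 lip 0.207 F [ 0.2 -0.1 -3.9]
radial unit in tool [ 0.571 -0.093  0.816] up [-0.82  -0.109  0.562] toolx [ 0.275  0.502 -0.82 ]
px [240. 134.  21.] tray mm [ 45. -55.] from corner 151.0
px [160. 136.  16.] tray mm [ 92. -55.] from corner 198.0
px [200. 132.  23.] tray mm [ 68. -56.] from corner 174.0
px [292. 136.  21.] tray mm [ 13. -54.] from corner 120.0
px [262. 116.  22.] tray mm [ 31. -66.] from corner 137.0
corner px [[479. 112.]] rim [[527. 118.]]
```

```bash
python3 -m jog '0 0 0 -10; 0 0 0 -20; 0 0 0 -30; 0 0 0 -40; 0 0 0 -50; 0 0 0 -60; 0 0 0 -70; 0 0 0 -78'; python3 -c "
from h import *
report();pots()"
```

```text
time: 28.85
ee_pos: [0.3166, 0.6525, 0.2864]
tcp_rot: [-88.7, 55.1, 61.3]
wrist_force: [-0.2, 0.2, -3.8]
opening: 0.0121
t 28.85 tcp [0.317 0.652 0.286] q [ 64.9  -5.   -2.4  57.8  -2.1 -85.7] open 0.0121 tilt 35.6 dir -3.7 low 0.166 lip 0.197 F [-0.2  0.2 -3.8]
radial unit in tool [ 0.571 -0.817  0.082] up [-0.82  -0.572  0.013] toolx [ 0.275  0.502 -0.82 ]
px [472. 138.  15.] tray mm [-96. -52.] from corner 17.0
px [430. 136.  16.] tray mm [-70. -54.] from corner 38.0
px [350. 140.  17.] tray mm [-22. -52.] from corner 85.0
px [392. 140.  16.] tray mm [-48. -51.] from corner 60.0
px [374. 164.  11.] tray mm [-38. -37.] from corner 74.0
corner px [[477. 112.]] rim [[525. 118.]]
```

```bash
python3 -m jog '0 0 0 -10; 0 0 0 -16; 0 0 0 -19; 0 0 0 -19; 0 0 0 -19; 0 0 0 -15; 0 0 0 -6; 0 0 0 4'; python3 -c "
from h import *
report();pots()"
```

```text
time: 29.9
ee_pos: [0.3165, 0.6523, 0.2866]
tcp_rot: [-84.0, 55.1, 61.3]
wrist_force: [-0.2, 0.4, -3.9]
opening: 0.012
t 29.9 tcp [0.316 0.652 0.287] q [ 64.9  -5.   -2.4  57.8  -2.1 -81. ] open 0.012 tilt 35.3 dir 0.9 low 0.168 lip 0.193 F [-0.2  0.4 -3.9]
radial unit in tool [ 0.571 -0.807  0.15 ] up [-0.82  -0.569  0.06 ] toolx [ 0.275  0.502 -0.82 ]
px [464. 150.  22.] tray mm [-92. -47.] from corner 24.0
px [448. 258.  19.] tray mm [-93.  29.] from corner 96.0
px [454. 200.  17.] tray mm [-91. -14.] from corner 54.0
px [446. 290.  12.] tray mm [-96.  56.] from corner 122.0
corner px [[479. 115.]] rim [[527. 121.]]
```

The chain just moves from wall to wall. Better plan: make the downhill almost pure -y so the -x wall carries no load, then jolt the tray along its x. That throws the column off the wall so it collapses into a heap, which I can then tip into the corner.

```bash
python3 -m jog '0 0 0 10; 0 0 0 20; 0 0 0 30; 0 0 0 40; 0 0 0 50; 0 0 0 60; 0 0 0 70; 0 0 0 79' && python3 -m jog '0 0 0 0; 0 0 0 0; 0 -15 0 0; 0 -60 0 0; 0 -120 0 0; 0 -175 0 0; 0 -175 0 0; 0 -175 0 0'; python3 -c "
from h import *
report();pots()"
```

```text
time: 30.95
ee_pos: [0.3165, 0.6523, 0.2865]
tcp_rot: [-5.2, 55.1, 61.3]
wrist_force: [-0.2, -0.2, -4.2]
opening: 0.0124
time: 31.95
ee_pos: [0.4764, 0.5796, 0.2957]
tcp_rot: [-5.4, 55.1, 61.2]
wrist_force: [-0.1, 0.6, -4.1]
opening: 0.0122
t 31.95 tcp [0.476 0.58  0.296] q [ 47.7  -0.8   2.9  59.5   7.7 -16.6] open 0.0122 tilt 31.3 dir 83.2 low 0.196 lip 0.222 F [-0.1  0.6 -4.1]
radial unit in tool [ 0.556 -0.309  0.772] up [-0.82  -0.054  0.57 ] toolx [ 0.276  0.501 -0.82 ]
px [432. 134.  22.] tray mm [-69. -56.] from corner 38.0
px [380. 136.  20.] tray mm [-38. -54.] from corner 69.0
px [372. 172.  19.] tray mm [-34. -32.] from corner 80.0
px [386. 206.  18.] tray mm [-45. -10.] from corner 83.0
px [466. 126.  14.] tray mm [-89. -60.] from corner 18.0
corner px [[481. 114.]] rim [[530. 120.]]
```

```bash
python3 -m jog '0 0 0 -8; 0 0 0 -18; 0 0 0 -28; 0 0 0 -34; 0 0 0 -37; 0 0 0 -37; 0 0 0 -37; 0 0 0 -37'; python3 -c "
from h import *
report();w=pots(); cv2.imwrite('pics/f2.png',w['color'][:,:,::-1])"
```

```text
time: 33.0
ee_pos: [0.4754, 0.5804, 0.296]
tcp_rot: [-42.3, 55.1, 61.3]
wrist_force: [-0.3, 0.2, -4.1]
opening: 0.0125
t 33.0 tcp [0.475 0.58  0.296] q [ 47.8  -0.8   2.8  59.5   7.7 -53.5] open 0.0125 tilt 32.8 dir 43.3 low 0.171 lip 0.193 F [-0.3  0.2 -4.1]
radial unit in tool [ 0.557 -0.71   0.432] up [-0.82  -0.386  0.423] toolx [ 0.275  0.502 -0.82 ]
px [462. 170.  22.] tray mm [-92. -33.] from corner 36.0
px [466. 138.  19.] tray mm [-91. -53.] from corner 20.0
px [410. 136.  16.] tray mm [-57. -54.] from corner 50.0
px [426. 168.  15.] tray mm [-70. -34.] from corner 48.0
px [284. 256.  10.] tray mm [21. 27.] from corner 158.0
corner px [[479. 113.]] rim [[527. 119.]]
```

View pics/f2.png

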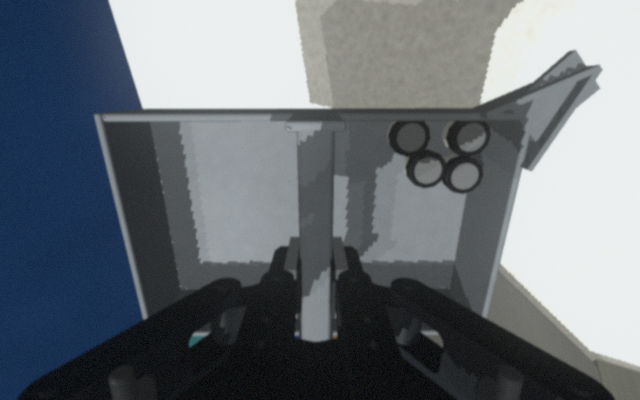

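The wrist view shows a tight 2×2 cluster in the pouring corner, at (466,138), (462,170), (426,168) and (410,136), with the lip just beyond. I'll hold for a second, then check stability and the bystanders before handing in.

```bash
python3 -m jog '0 0 0 0; 0 0 0 0; 0 0 0 0; 0 0 0 0; 0 0 0 0; 0 0 0 0; 0 0 0 0; 0 0 0 0'
python3 - <<'E'
from h import *
report(); pots(); t=camera('top')['color'].astype(int); a=cv2.imread('pics/top0.png')[:,:,::-1].astype(int)
for n,(x0,y0,x1,y1) in dict(block=(285,115,347,165),bottle=(450,245,490,282)).items():
    print(n,'mean abs diff',np.abs(t-a)[y0:y1,x0:x1].mean().round(2))
cv2.imwrite('pics/f3.png',t[:,:,::-1])
E
```

```text
time: 34.05
ee_pos: [0.4757, 0.5802, 0.296]
tcp_rot: [-42.4, 55.1, 61.3]
wrist_force: [-0.4, -0.1, -3.8]
opening: 0.0124
t 34.05 tcp [0.476 0.58  0.296] q [ 47.7  -0.8   2.9  59.5   7.7 -53.5] open 0.0124 tilt 32.8 dir 43.3 low 0.171 lip 0.193 F [-0.4 -0.1 -3.8]
radial unit in tool [ 0.557 -0.71   0.431] up [-0.82  -0.386  0.423] toolx [ 0.275  0.502 -0.82 ]
px [472. 138.  15.] tray mm [-95. -53.] from corner 17.0
px [462. 172.  20.] tray mm [-92. -32.] from corner 37.0
px [424. 168.  20.] tray mm [-68. -35.] from corner 49.0
px [410. 138.  14.] tray mm [-58. -53.] from corner 50.0
px [456. 134.  15.] tray mm [-85. -55.] from corner 24.0
px [356. 286.  21.] tray mm [-30.  53.] from corner 141.0
corner px [[479. 114.]] rim [[527. 120.]]
block mean abs diff 1.41
bottle mean abs diff 1.58[ WARN:0@3.260] global loadsave.cpp:1063 imwrite_ Unsupported depth image for selected encoder is fallbacked to CV_8U.
```

View pics/f3.png

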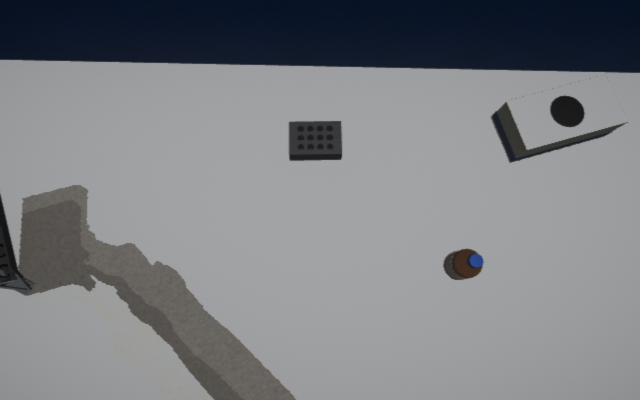

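The top view shows the block at (315,140) and the bottle at (466,263), both unmoved. The bench is clear, and the tray hangs at the left edge around (10,260). Handing in.

```bash
python3 -c "
from workcell import bot
print(bot.job_done())"
```

```text
the job is handed in; nothing more can be done
None
```

The job is handed in, at 34 s of the 54 s allowed. The stray pot is in the tray, and the arm is holding the tray by its handle, tilted, with all four pots together in the pouring corner.

- **Tilting:** the moves can't tilt the tool directly, so I pushed past the reach limit several times, gaining about 4° each time, then came back in. The pots first lined up along one wall, so I swung and jolted the tray until they bunched up.
- **Last checks:** I held still for a second before handing in:
  - **Tray:** the tilt is 32.8°, pointing 43° from the tray's -x towards its -y, so down towards the lip. The lowest corner is about 17 cm above the bench. These values come from the arm's pose, and the corner falls where expected in the wrist picture.
  - **Pots:** they sit in a 2×2 cluster, with centres about 17 to 50 mm from the corner, and did not shift during the second.
  - **Grip:** the opening is steady at 12.4 mm. It reads about 1.5 mm under the bar's true width, as it did on the pot.
  - **Bystanders:** the bottle and the tube block are unmoved in the top view.
- **Disagreements:** the pot-finding code also reported a few false circles on the gripper and between pots; the wrist picture taken just before the hold shows exactly four. The first stray-pot estimates from the two cameras differed by 6 mm, which the wrist camera settled before the grasp.

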